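Raise the ratchet beaker lift four clicks under the stirrer

TASK

Bring the beaker up so that the stirrer's blade reaches well down into it: raise the platform of the ratchet lift exactly four clicks from the notch it stands on now, never going on to the fifth, and ease it down so that it ends resting on the pawl, not dropped. Leave the thermometer, jar and bottle on the bench as they are.

Things in the scene. Friction and masses are not known exactly. Their poses are not given: they have to be found in the camera images.
- lift: Stirrer stand with ratchet lift, fixed to the bench. Origin: column axis on the bench; x (level) points to the lifting bail, y to the pawl, z up. Grey base plate x -200..100, y +-100, 15 mm thick. Guide tube 38 x 34 mm, 155 mm tall. Rod dia 16 at x -170, 715 mm tall, carries a stirrer (dia 87, heights 505 to 710) above the column; its 8 mm shaft comes down to a blade (dia 40) at height 315.
- column (a joint): Rise of the toothed steel column with platform and beaker: 0 = fully down, + = up, m. A notch every 15 mm (rest at 0, 0.015, 0.030...), upper stop at 0.115. It starts resting on notch 0, 1 or 2. Moves up freely past the pawl, cannot go down past it. Each click comes about 1 mm above that notch's rest height; lowered, it then rests on the notch. Weighs 0.55 to 0.9 kg; lifting takes 9 to 18 N.
- pawl (a joint): Sprung pawl on the guide tube, rad: 0 = in a notch, up to about 0.2 while a tooth rides past it, then snaps back to 0 with a click. Its thumb lever, pressed down, releases the column and lets it fall.
- handle (a point): Middle of the lifting bail: a level round steel bar, dia 12 mm, 112 mm long along the lift's y, on two side arms from the platform (so 100 mm clear between the arms). 125 mm from the column axis, 57 mm clear of the platform's edge, 4 mm below the platform's top, nothing beneath it down to the base plate. It is rigid with the platform and rises straight up with it.
- platform (a point): Centre of the upper face of the aluminium platform, 124 x 124 x 6 mm, on the column axis, 175 mm above the bench when the column is fully down. A glass beaker (dia 78, 110 mm tall) stands strapped in its middle and rises with it.
- release_pad (a point): Black thumb pad (24 x 26 mm) of the pawl's release lever, about 90 mm from the column axis on the lift's +y side, 118 mm above the bench. Not needed for raising.
- hotplate: Blue hotplate with white ceramic top and two black knobs, 320 x 170 mm, 99 mm tall, fixed; origin under its body; knobs at its -x end. Bystander.
- thermometer: Red and black pistol-shaped infrared thermometer lying on its side, about 170 x 145 mm, 40 mm tall; origin on the bench inside its barrel, x to the muzzle. Loose bystander, 0.26 kg.
- jar: Amber jar with white lid, dia 72, 75 mm tall; origin under its middle. Loose bystander.
- bottle: White bottle with black cap, dia 60, 150 mm tall; origin under its middle. Loose bystander.

How it is judged:
By the outcome, as a careful person would: the job done as asked, in the order asked, and still so for the second after the job is handed in, with the robot touching nothing.
It also fails if it takes over 38 s, if anything falls off the work surface, if the arm or the gripper's body presses on something with over 40 N, if the wrist force passes 120 N, or if a joint passes its speed limit or range.

ROBOT

A 7-joint arm with a two-finger parallel gripper is mounted at the origin on the work surface. World frame = base frame: x ahead of the robot, y to its left, z up, the work surface at z = 0. Lengths are in m, angles in rad, forces in N, time in s.
With the tool pointing down it reaches from about 0.425 to 0.925 m from the base axis. Payload 6.8 kg.
Tool frame: the origin (TCP) lies on the front face of the gripper's body, between the roots of the fingers; the fingertips stand 73 mm ahead of it and the grasp point (between the pads) lies 54 mm ahead of it (env.nose_length is the distance from the TCP to the fingertips, in m); z points along the fingers, y is the line along which they close (so a half turn about z gives the same grasp; the last joint's range is limited). The gripper opens to 85 mm and grips with 20 to 120 N. Pads are 22 mm wide; open, the fingers measure 114 mm over their backs; the gripper's body (76 mm by 85 mm) begins 54 mm behind the grasp point. The pads swing forward as they close: fully open they stand 13 mm farther back than shut.
Start: joints at [1.209, 0.477, 0.022, 1.555, -0.011, 1.109, -0.083], TCP at [0.169, -0.653, 0.304] pointing down, gripper open.
Joint ranges: [-2.96, 2.96], [-0.34, 2.1], [-1.41, 1.46], [0.24, 2.44], [-1.37, 4.51], [0.17, 1.92], [-2.96, 2.96]. Speed limits (rad/s): [2.39, 2.39, 3.14, 3.14, 3.14, 3.14, 3.14].

INTERFACE

Orientations are given as a unit quaternion [w, x, y, z].
In Python, from cell import env, kin, camera, calibration, job gives the robot as it stands. The module is installed in compiled form; this text tells all that it offers. Calls block until the motion is done:
- env.reach(position, orientation): joint-space move of the TCP to a pose.
- env.movel(position, velocity=0.15, rot=None, stop_force=None): straight line of the TCP; rot=None keeps the orientation; velocity is the mean speed in m/s. With stop_force (N) it stops when the force on the tool has changed by that much, and returns True; else False.
- env.goto_joints(angles): joint-space move.
- env.grip(opening, f_grip=None): finger opening in m; f_grip is the grip in N (None keeps the last); returns when the fingers have stopped.
- env.dwell(seconds).
- kin.inverse_kinematics(position, orientation): joint angles nearest the present ones, or None.
- env.get_state(): the state.
- camera(name): name is "side" or "top" or "wrist"; returns (picture, depth): 480x640x3 uint8, blue, green, red; 480x640 float32, m along the optical axis (not along the pixel's ray), 0 where there is no reading.
- calibration(name): a dict with "fx", "fy", "cx", "cy" (pixels), "k1" (the pictures are not rectified: a ray, as slopes to the right and down, at radius r is drawn at 1 + k1 r^2 times it, then the intrinsics apply), "rvec" (rotation vector, rad) and "tvec" (3), from world to camera coordinates, as OpenCV has them. Camera axes: x right, y down, z forward; pixel columns grow to the right and rows downward; lengths in m; the calibration is good to about 2 mm. A picture is of the moment at which its call begins: read the wrist's pose just before it. calibration takes no time and is no camera call; for the wrist camera it gives the pose at the moment of the call.
A pose or a line that the arm cannot do raises env.PlanningError and nothing moves.
- job.job_done(): hands the job in; it is judged then, once.
The state is a dict: "time": time; "qpos": joint angles; "joint_velocities": joint speeds; "joint_torque": joint torques, N m; "tcp_pos": TCP position; "orientation": TCP orientation; "force": force on the tool from outside, world axes, zero at the start; "torque": the same for the moment, N m; "opening": finger opening in m; "gripper_force": force on a finger pad.
Only numpy, scipy, OpenCV 4.12 (cv2) and the standard library are available. Lean on these libraries where they do the work, as an engineer would, in place of code of your own. Each camera call takes 0.05 s, during which the arm holds its last target. There are 200 camera calls.

## Working session

There is one attempt and no reset: what is moved stays moved. The work goes in short steps, each a Python script; the robot and the scene stay as the last script left them, time stands still between calls to the robot, and variables do not carry over. Pictures are saved under pics/ and viewed, at most 10 in all, crops included, and the job is handed in when it is done.

```bash
mkdir -p pics
python3 - <<'E'
from cell import env,kin,camera,calibration
import cv2,numpy as np
for n in("side","top"):
    p,d=camera(n); cv2.imwrite(f"pics/{n}1.png",p); np.save(f"pics/{n}1.npy",d)
    c=calibration(n); R=cv2.Rodrigues(np.array(c["rvec"]))[0]; print(n,c,-R.T@np.array(c["tvec"]))
s=env.get_state(); print(s["time"],s["orientation"],s["tcp_pos"],env.nose_length)
E
```

```text
side {'fx': 442.9940407136072, 'fy': 442.9940407136072, 'cx': 318.717038027079, 'cy': 237.50927622439463, 'k1': 0.016885860523938933, 'rvec': array([ 0.42411837, -2.69644035,  1.28859381]), 'tvec': array([0.53061097, 0.16757785, 1.03760427])} [0.30099989 0.83088028 0.77800384]
top {'fx': 499.46474952967594, 'fy': 499.46474952967594, 'cx': 314.65918355731844, 'cy': 243.07259660072287, 'k1': -0.13373089229947113, 'rvec': array([ 2.13877554, -2.13190036,  0.13691362]), 'tvec': array([0.09058024, 0.55140154, 1.2597585 ])} [0.35932272 0.06619404 1.32881354]
0.1 [-8.08079027e-04  9.91958567e-01  1.26560343e-01 -1.67130296e-04] [ 0.16934219 -0.65296694  0.30304654] 0.0726
```

View pics/side1.png

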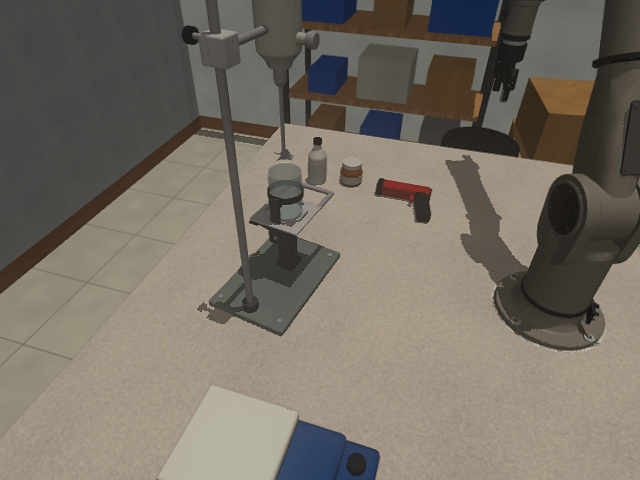

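View pics/top1.png

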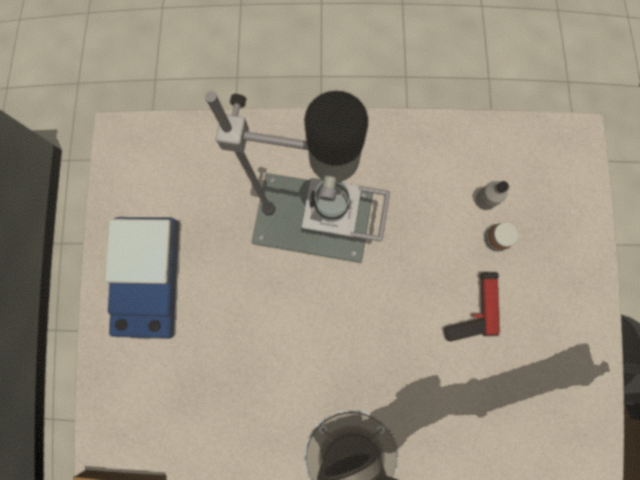

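The side view shows the stand at the middle, with the bail at about (318,200) pointing away from the camera. The top view shows plate corners at about (270,175), (252,243) and (362,262), and the bail bar running from (388,190) to (382,240). The jar, bottle and thermometer are clear of it, at columns above 440.

```bash
cat > h.py <<'E'
import cv2,numpy as np
def rays(c,px):
    px=np.asarray(px,float).reshape(-1,2); d=(px-[c["cx"],c["cy"]])/[c["fx"],c["fy"]]
    u=d.copy()
    for _ in range(10): u=d/(1+c["k1"]*(u**2).sum(1,keepdims=True))
    return np.c_[u,np.ones(len(u))]
def world(c,cam):
    R=cv2.Rodrigues(np.array(c["rvec"]))[0]; return (cam-np.array(c["tvec"]))@R
def cloud(c,d):
    v,u=np.mgrid[0:480,0:640]; r=rays(c,np.c_[u.ravel(),v.ravel()])
    return world(c,r*d.reshape(-1,1)).reshape(480,640,3)
def onplane(c,px,z):
    R=cv2.Rodrigues(np.array(c["rvec"]))[0]; o=-R.T@np.array(c["tvec"]); w=rays(c,px)@R
    return o+w*((z-o[2])/w[:,2])[:,None]
E
python3 - <<'E'
from cell import calibration
from h import *
ct=calibration("top"); W=cloud(ct,np.load("pics/top1.npy")); im=cv2.imread("pics/top1.png")
print("plate corners",onplane(ct,[(270,175),(252,243),(362,262)],.015).round(3))
z=W[...,2]
roi=np.zeros((480,640),bool); roi[160:270,240:400]=1
print("hist",[(round(.14+.005*i,3),int((roi&(z>.14+.005*i)&(z<.145+.005*i)).sum())) for i in range(20)])
pm=roi&(z>.155)&(z<.225)
P=W[pm]; print(len(P),P.min(0),P.max(0))
r=cv2.minAreaRect((P[:,:2]*1000).astype(np.float32)); print(r)
mp=roi&(z>.008)&(z<.025); print("plate",cv2.minAreaRect((W[mp][:,:2]*1000).astype(np.float32)))
cr=im[150:280,235:405]; cv2.imwrite("pics/c1.png",cv2.resize(cr,None,fx=4.5,fy=4.5,interpolation=cv2.INTER_CUBIC))
cs=calibration("side"); S=cloud(cs,np.load("pics/side1.npy")); 
m=np.zeros((480,640),bool); m[175:245,240:345]=1; m&=(S[...,2]>.155)&(S[...,2]<.225)
Q=S[m]; print("side",len(Q),Q.min(0),Q.max(0),cv2.minAreaRect((Q[:,:2]*1000).astype(np.float32)))
np.save("pics/Q.npy",Q);np.save("pics/P.npy",P)
E
```

```text
plate corners [[ 0.743  0.216  0.015]
 [ 0.555  0.26   0.015]
 [ 0.505 -0.033  0.015]]
hist [(0.14, 4), (0.145, 3), (0.15, 5), (0.155, 2), (0.16, 5), (0.165, 72), (0.17, 1040), (0.175, 961), (0.18, 134), (0.185, 19), (0.19, 24), (0.195, 18), (0.2, 11), (0.205, 9), (0.21, 9), (0.215, 13), (0.22, 20), (0.225, 28), (0.23, 44), (0.235, 100)]
2337 [ 0.5366262  -0.08662819  0.15638459] [0.6889867  0.22404701 0.22490557]
((622.1590576171875, 72.13421630859375), (306.2926025390625, 125.29243469238281), 80.27751159667969)
plate ((638.4004516601562, 72.15547180175781), (406.0643005371094, 243.73818969726562), 83.30508422851562)
side 1770 [ 0.53962485 -0.07806513  0.16414172] [0.6916575  0.23012523 0.22495831] ((625.7590942382812, 77.26042938232422), (308.7159729003906, 124.78905487060547), 80.24787139892578)
```

View pics/c1.png

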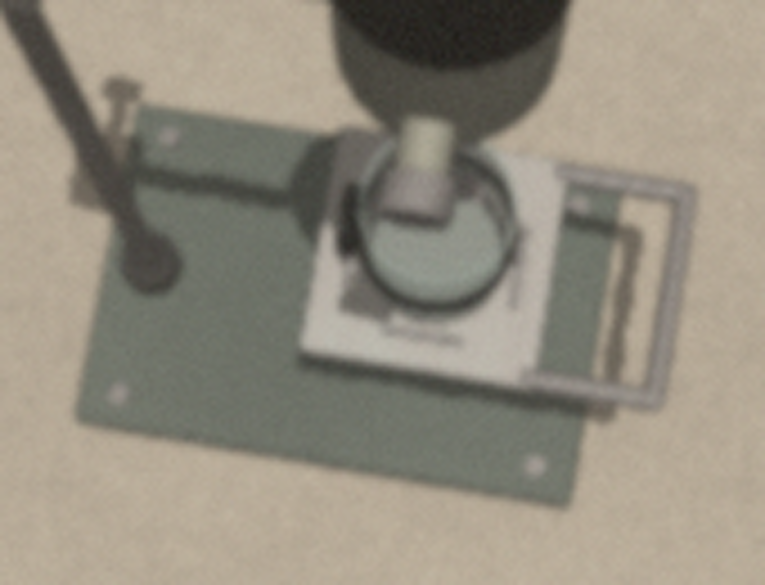

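The crop shows the bail bar's centreline running from about crop (682,190) to (651,400). The platform's height is about 0.175, so the column stands on notch 0. I'll compute the bail pose, hover above it and check with the wrist camera.

Run:
```python
from cell import env,kin,camera,calibration
from h import *
from scipy.spatial.transform import Rotation as Ro
ct=calibration("top")
b=onplane(ct,np.array([(682,190),(651,400)])/4.5+[235,150],.171); print("bar",b, np.linalg.norm(b[1]-b[0]))
u=np.array([-.168,-.986,0]);u/=np.linalg.norm(u); v=np.array([-u[1],u[0],0])
for n in "PQ":
    P=np.load(f"pics/{n}.npy"); P=P[(P[:,2]>.16)&(P[:,2]<.185)]
    s=P@u; w=P@v; ok=w<np.inf
    top=np.percentile(s,99.5); k=s>top-.012
    A=np.polyfit(w[k],s[k],1); print(n,"bar far edge",top,"mid w",(w[k].min()+w[k].max())/2,"len",np.ptp(w[k]),"slope",A[0],"pt",u*top+v*(w[k].min()+w[k].max())/2, "z med",np.median(P[(s<top-.08)&(s>top-.18),2]),np.median(P[k,2]))
m=b.mean(0)
d=np.r_[(b[0]-b[1])[:2],0]; d/=np.linalg.norm(d); u2=np.array([d[1],-d[0],0]); print("u from bar",u2)
z=np.array([0,0,-1.]); q=Ro.from_matrix(np.c_[np.cross(u,z),u,z]).as_quat(scalar_first=True); print(q)
env.grip(.085)
env.reach([m[0],m[1],.36],q)
s=env.get_state(); print(s["time"],s["tcp_pos"],s["force"],s["opening"],s["qpos"])
c=calibration("wrist"); p,dd=camera("wrist"); cv2.imwrite("pics/w1.png",p); np.save("pics/w1.npy",dd)
import pickle; pickle.dump(c,open("pics/w1.pkl","wb"))
```

```text
bar [[ 0.654691   -0.08109997  0.171     ]
 [ 0.54204139 -0.06278925  0.171     ]] 0.11412806819846094
P bar far edge -0.023505738890885797 mid w 0.6003947425319445 len 0.12203308581050865 slope 0.004042970742984245 pt [ 0.59581307 -0.07767335  0.        ] z med 0.17513292922882065 0.1754487421047107
Q bar far edge -0.029372084802058617 mid w 0.5860563845850915 len 0.08897453102659958 slope 0.0010888966315206656 pt [ 0.58266376 -0.06948201  0.        ] z med 0.17652464429556777 0.17600804171064935
u from bar [-0.16044004 -0.98704559  0.        ]
[ 0.          0.99644192 -0.08428225  0.        ]
2.8833 [ 0.59827415 -0.07314194  0.35985662] [ 0.04027294  0.39459037 -0.53942488] 0.08512995848360487 [ 0.30364008  0.33751386 -0.36768316  1.64876612  0.12958889  1.17961894
 -1.83589128]
```

View pics/w1.png

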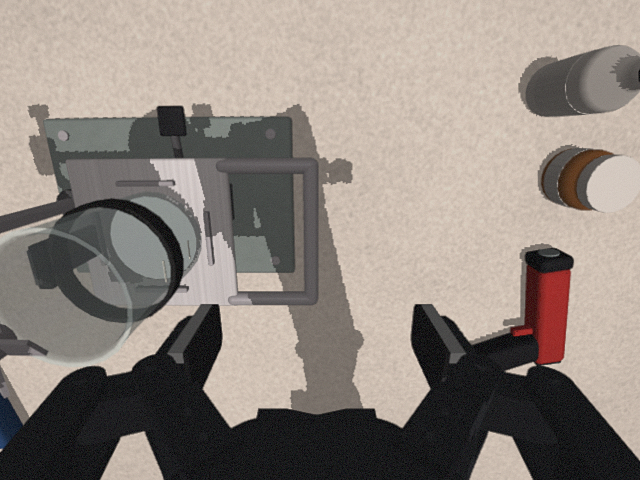

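The wrist view shows the bar upright in the picture, at columns 304–318 and rows 158–304, so the yaw is right. Now I'll locate it from this near view.

Run:
```python
from h import *
import pickle
c=pickle.load(open("pics/w1.pkl","rb")); im=cv2.imread("pics/w1.png"); W=cloud(c,np.load("pics/w1.npy"))
z=W[...,2]; m=np.zeros((480,640),bool); m[150:312,296:326]=1; m&=(z>.15)&(z<.2)
v,uu=np.nonzero(m); print(uu.min(),uu.max(),v.min(),v.max(),np.median(z[m]))
print([(r,np.nonzero(m[r])[0].min(),np.nonzero(m[r])[0].max()) for r in (175,200,230,260,285)])
rows=[r for r in range(172,292,4)]
cen=[(np.nonzero(m[r])[0].mean(),r) for r in rows]
X=onplane(c,cen,.171); d=np.polyfit(X[:,0],X[:,1],1); print("slope dy/dx",d)
e=onplane(c,[(311,(v.min()+v.max())/2),(311,v.min()),(311,v.max())],.173); print(e)
print("axis-mid", e[0][0], np.polyval(d,e[0][0]))
pl=np.zeros_like(m); pl[170:290,212:228]=1; print("plat z",np.median(z[pl&(z>.1)]))
```

```text
296 318 157 304 0.17641221594482162
[(175, np.int64(303), np.int64(318)), (200, np.int64(304), np.int64(318)), (230, np.int64(304), np.int64(318)), (260, np.int64(304), np.int64(318)), (285, np.int64(305), np.int64(318))]
slope dy/dx [-0.16487834  0.03011784]
[[ 0.60474461 -0.06970936  0.173     ]
 [ 0.66128469 -0.07969822  0.173     ]
 [ 0.53971214 -0.05820838  0.173     ]]
axis-mid 0.6047446093433799 -0.06959144882628
plat z 0.17540442996726455
```

Run:
```python
from cell import env,camera
from h import *
from scipy.spatial.transform import Rotation as Ro
u=np.array([-.164,-.9865,0]);u/=np.linalg.norm(u); z=np.array([0,0,-1.])
q=Ro.from_matrix(np.c_[np.cross(u,z),u,z]).as_quat(scalar_first=True)
x=.601; y=.0301-.1649*x-.0005
env.grip(.055)
env.movel([x,y,.30],rot=q)
print(env.movel([x,y,.225],velocity=.06,stop_force=8)); f0=env.get_state()["force"]
env.grip(0,f_grip=25); env.dwell(.1)
s=env.get_state(); print(s["time"],s["tcp_pos"],f0,s["force"],s["force"]@u,s["torque"],s["opening"],s["gripper_force"])
p,_=camera("wrist"); cv2.imwrite("pics/w2.png",p)
```

```text
False
5.85 [ 0.60113483 -0.06917035  0.22521858] [-0.75610487  0.09888422  0.44919151] [-0.18637868  2.33229953  2.32959962] -2.270158565876426 [ 0.30677907  0.11942747 -0.07821105] 0.010796633869119651 24.60241734981537
```

View pics/w2.png

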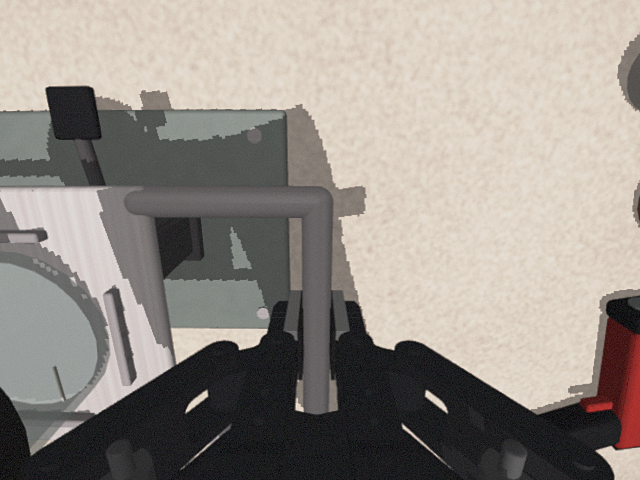

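The pads hold the bar with it centred between them, near (317,340), and the lateral force is small. Next I'll lift 66 mm, which lies between click 4 (61) and click 5 (76).

Run:
```python
from cell import env,camera,calibration
from h import *
env.grip(0,f_grip=80)
p0=np.array(env.get_state()["tcp_pos"])
for h in (.003,.020,.035,.050,.058,.063,.066):
    env.movel(p0+[0,0,h],velocity=.03); s=env.get_state(); print(h,round(s["time"],2),(s["tcp_pos"]-p0).round(4),np.round(s["force"],1),s["opening"])
c=calibration("top"); p,d=camera("top"); W=cloud(c,d)
cv2.imwrite("pics/t2.png",cv2.resize(p[150:280,235:405],None,fx=4,fy=4))
z=W[...,2]; zz=z[205:240,303:360]; zz=zz[(zz>.16)&(zz<.27)]; print("plat z",np.median(zz),np.histogram(zz,bins=np.arange(.16,.271,.01)))
```

```text
0.003 6.38 [-0.      0.      0.0024] [ 3.4  1.5 -5.6] 0.008885692389899603
0.02 7.09 [-0.     -0.      0.0192] [ 4.1  1.9 -9.2] 0.009761372699528445
0.035 7.74 [-0.      0.      0.0341] [  4.7   1.4 -10.2] 0.0092145965819394
0.05 8.39 [-0.      0.      0.0491] [ 4.4  1.5 -8.8] 0.009710206272538853
0.058 8.81 [-0.0001  0.      0.057 ] [ 5.5  1.7 -9.5] 0.009408417419444448
0.063 9.12 [-0.0001  0.      0.0625] [ 4.7  1.  -9.2] 0.009712930052463549
0.066 9.38 [-0.      0.      0.0654] [ 4.1  1.7 -9.4] 0.009424620583703266
plat z 0.23973423965578416 (array([  0,   0,   0,   0,   0,   0,   0, 571, 452,  28,  20]), array([0.16, 0.17, 0.18, 0.19, 0.2 , 0.21, 0.22, 0.23, 0.24, 0.25, 0.26,
       0.27]))
```

View pics/t2.png

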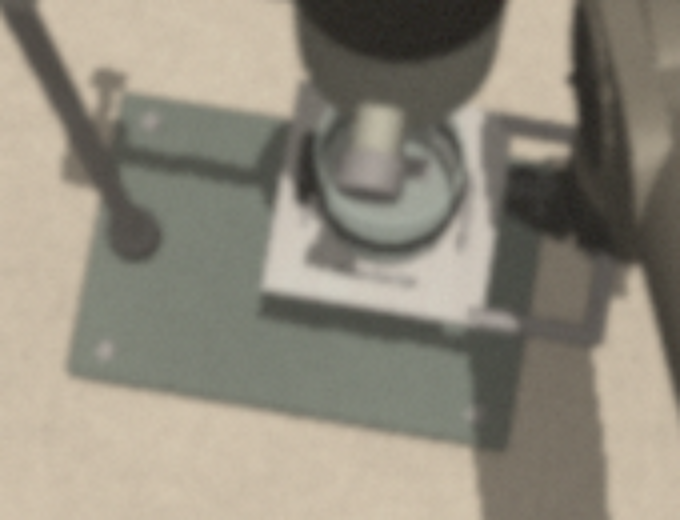

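The platform is at +64.5 mm, past click 4 and short of click 5. Now I'll ease it down while watching the force.

Run:
```python
from cell import env,camera,calibration
from h import *
p=np.array(env.get_state()["tcp_pos"])
for i in range(1,10):
    env.movel(p-[0,0,.001*i],velocity=.01); s=env.get_state(); print(i,round(s["time"],2),round((s["tcp_pos"][2]-p[2])*1000,2),np.round(s["force"],1))
    if s["force"][2]>2: break
```

```text
1 9.74 -1.22 [ 5.2  2.  -7.9]
2 9.99 -2.02 [ 4.   2.3 -7.5]
3 10.24 -3.0 [ 3.2  2.  -5.9]
4 10.49 -4.05 [ 4.3  1.1 -5.4]
5 10.74 -5.08 [ 4.8  1.6 -6.5]
6 10.99 -5.92 [ 2.8  2.1 -5.3]
7 11.24 -6.23 [-0.3  2.5  4.2]
```

The column is resting on the pawl: the load has come off at about +60 mm. Release, retreat and verify.

Run:
```python
from cell import env,camera,calibration
from h import *
env.grip(0,f_grip=20); env.grip(.05); env.dwell(.2)
s=env.get_state(); p=np.array(s["tcp_pos"]); print(s["time"],s["force"],s["opening"])
env.movel(p+[0,0,.09],velocity=.1)
env.movel(p+[-.03,-.16,.10],velocity=.2)
env.dwell(.3)
c=calibration("top"); im,d=camera("top"); W=cloud(c,d); cv2.imwrite("pics/t3.png",im)
z=W[...,2][205:240,303:360]; z=z[(z>.16)&(z<.27)]; print("plat z",np.median(z))
cv2.imwrite("pics/s3.png",camera("side")[0]); s=env.get_state(); print(s["time"],s["force"])
```

```text
12.125 [0.41123432 0.11431952 0.49673952] 0.049847904563118356
plat z 0.23387599305395532
14.5417 [ 0.05668793 -0.92811604 -0.02315965]
```

View pics/s3.png

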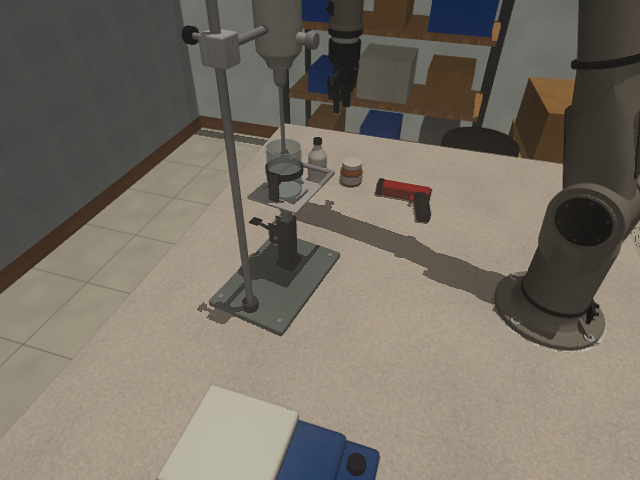

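The side view shows the platform raised, with the blade inside the beaker at about (283,160). The jar, bottle and thermometer are where they were, and the gripper is clear.

```bash
python3 -c "
from cell import job; print(job.job_done())"
```

```text
the job is handed in; nothing more can be done
None
```

The platform is raised four clicks, from notch 0 to notch 4 (top camera reads about 59 mm against the nominal 60), eased down onto the pawl and released; the blade is in the beaker, the thermometer, jar and bottle are where they were, and the job was handed in at about 14.5 s.

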